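# Bring a pump drive into the service bay and hold a snap ring spread at its shaft groove

### The job

Push the tote carrying the pump drive along the rollers until it is fully home against the stop of the bay. Then pick up the snap-ring pliers, squeeze the handles fully so that the ring spreads, and lower the ring from above over the end of the upright shaft until it is level with the groove. Finish while still holding the pliers there, squeezed and level, with the ring spread evenly round the shaft and not leaning on it; leave the other things on the bench alone.

Things in the scene. Friction and masses are not known exactly. Their poses are not given: they have to be found in the camera images.
- track: Fixed roller track, 162 mm wide (x), 360 mm long (y, towards the bay). Origin: centre of its underside on the bench, z up. Eleven free-turning rollers, tops 35 mm above the bench, between side rails 138 mm apart inside, 44 mm high, rising to 64 mm beside the bay (y 30 to 180 mm). A 64 mm high stop plate with a rubber bumper closes the +y end; the -y end is open.
- bay_seat (a point): Where the tote's origin lies when the tote is fully home in the bay against the bumper: 90 mm along the track's +y from the track's origin, at the height of the roller tops. Axes as the track's.
- tote: Grey open tote 130 x 130 mm, walls 45 mm high, loose on the rollers, about 0.8 kg; 2 to 4 N push it. Origin: centre of its underside, z up, y along the track. A drive block 76 x 76 mm is bolted in its middle, top 55 mm above the origin, with a 40 mm wide collar up to 61 mm and a steel shaft, 22 mm diameter, upright in the centre. Push with shut fingers on the middle of its -y wall.
- groove (a point): On the shaft's axis at mid height of its only groove (10 mm wide, 18 mm diameter), 90 mm above the tote's origin, 125 mm above the bench.
- shaft_tip (a point): On the shaft's axis at its upper end, 112 mm above the tote's origin, 147 mm above the bench. The top 6 mm taper from 22 to 15 mm diameter.
- stand: Fixed plastic rest for the pliers. Origin: on the bench below the pliers' pivot, axes as the pliers'. Base plate 140 x 90 mm, 8 mm thick (x -120 to 20 mm), with two supports 45 mm high: a block 32 mm long at the origin and a crossbar 12 mm thick, 84 mm wide, at x = -106 mm. Between them (x -100 to -16 mm) fingers have room around the handles, down to the base plate.
- pliers: Loose snap-ring pliers lying flat on the stand, 0.17 kg, 176 mm long. Origin: underside, midway between the two pivot pins; x to the nose with the ring, y left, z up. Two straight black handles reach back to x = -112 mm, z 0 to 18 mm, outer faces upright. At rest they splay 0.13 rad each, 50 mm wide outside at x = -62 mm; squeezed fully, against a stop, they are parallel, 34 mm wide.
- ring (a point): Centre of the dark steel snap ring (two arcs 6 mm wide, 4 mm thick) fixed to the nose, at (48, 0, 2) mm in the pliers' frame, spread or not. At rest its opening is 19 mm across and does not pass the shaft; fully spread it is 31 mm across and clears the shaft by about 2 mm fore and aft, 4 mm left and right.
- grip (a point): Midway between the handles where to grip, (-62, 0, 9) mm in the pliers' frame; the fingers close along the pliers' y. The return spring takes about 6 N at first and 12 N at the stop on each handle here; letting go closes the ring.
- jaw_left (a joint): Angle of the left handle and ring half: 0 at rest, 0.13 rad squeezed fully, ring spread.
- jaw_right (a joint): The same for the right handle and ring half; both are geared together and read the same.
- wrench: Bystander: open spanner 140 mm long, flat on the bench.
- screwdriver: Bystander: screwdriver 160 mm long, lying on the bench.
- vial0: Bystander: small glass vial, 24 mm diameter, 40 mm high.
- vial1: Bystander: another such vial.
- bearing: Bystander: loose steel bearing ring, 40 mm diameter, 12 mm high.
- beaker: Bystander: glass beaker, 70 mm diameter, 80 mm high.
- solvent: Bystander: brown solvent bottle, 66 mm diameter, 130 mm high.
Mind the look-alikes: they are no part of the job. Leave any blue, orange or pink look-alike of the pliers alone.

How it is judged:
On the way, in this order (a step that is already met when the one before it is completed fails the run):
1. the tote stands at rest fully home in the bay, the pliers still on their stand (y of bay_seat in the frame of tote between -0.006 and 0.006 m and distance between tote and bay_seat below 0.012 m and linear speed of tote below 0.01 m/s and distance between pliers and stand below 0.06 m), for 0.3 s.
2. the ring, spread by the squeezed pliers, is over the end of the shaft, above its tip (value of joint each of jaw_left, jaw_right above 0.11 rad and contact force between the fingers and pliers above 5 N and horizontal distance between ring and shaft_tip below 0.006 m and z of ring in the frame of shaft_tip above 0.002 m), for 0.1 s.
At the end, for the whole second after the job is handed in: Tote home (within 6 mm along the track); pliers held still, squeezed (jaws above 0.11 rad), level within 0.12 rad; ring centre within 4 mm of the shaft axis and 3.5 mm in height of the groove middle, pressing on the tote with under 4 N, not on the track (y of bay_seat in the frame of tote between -0.006 and 0.006 m and distance between tote and bay_seat below 0.012 m and value of joint each of jaw_left, jaw_right above 0.11 rad and contact force between the fingers and pliers above 5 N and horizontal distance between ring and groove below 0.004 m and z of ring in the frame of groove between -0.0035 and 0.0035 m and angle between pliers's own z axis and vertical below 0.12 rad and contact force between pliers and tote below 4 N and contact force between pliers and track below 0.5 N and linear speed of pliers below 0.02 m/s); the arm keeps its last pose, push and grip.
It fails at once if a bystander is moved by more than 30 mm (distance of any of wrench, screwdriver, vial0, vial1, bearing, beaker, solvent from where it was at the start of the episode above 0.03 m).
It also fails if it takes over 64 s, if anything falls off the work surface, if the arm or the gripper's body presses on something with over 40 N, if the wrist force passes 120 N, or if a joint passes its speed limit or range.

### The arm

A 7-joint arm with a two-finger parallel gripper is mounted at the origin on the work surface. World frame = base frame: x ahead of the robot, y to its left, z up, the work surface at z = 0. Lengths are in m, angles in rad, forces in N, time in s.
With the tool pointing down it reaches from about 0.425 to 0.975 m from the base axis. Payload 16.7 kg.
Tool frame: the origin (TCP) lies at the very end of the fingers, on their centre line; the grasp point (between the pads) lies 19 mm behind it (ctrl.grip_depth is the z of the grasp point in the tool frame, in m); z points along the fingers, y is the line along which they close (so a half turn about z gives the same grasp; the last joint's range is limited). The gripper opens to 85 mm and grips with 20 to 120 N. Pads are 22 mm wide; open, the fingers measure 114 mm over their backs; the gripper's body (76 mm by 85 mm) begins 54 mm behind the grasp point. The pads swing forward as they close: fully open they stand 13 mm farther back than shut.
Start: joints at [-1.444, 0.426, 0.074, 1.606, -0.034, 1.111, -0.067], TCP at [0.184, 0.649, 0.231] pointing down, gripper open.
Joint ranges: [-2.85, 2.85], [-0.5, 2.14], [-1.23, 1.37], [0.21, 2.46], [-1.02, 4.16], [0.16, 2.05], [-2.73, 2.73]. Speed limits (rad/s): [1.89, 1.89, 2.39, 2.39, 3.01, 3.01, 3.01].

### API

Orientations are given as a 3x3 rotation matrix whose columns are the frame's x, y, z axes.
In Python, from plant import ctrl gives the robot as it stands.
- The arm moves only by the shell command python3 -m crank 'ROWS' [OPENING]. ROWS is text: rows parted by semicolons, each of 4 numbers parted by spaces: the shift along the tool's x, y, z in cm, then the turn about the tool's z in rad. In form: x y z yaw; .... A call has 1 to 10 rows; each row is the pose to reach, as a shift and turn from the pose commanded when the call began, along the tool's axes at that moment; what a row does not reach only later rows make up. A row lasts 1/10 s, in which the tool goes at most 50 mm and 8.59 degrees, less where a joint would pass 70% of its speed; a pose out of reach is approached as far as the arm can. A call with a gripper value outside its range is refused whole. OPENING is the closure in counts, from 0 (fully open) to 255 (shut), set as the call begins (- or left out, the last holds). The fingers move at their own pace and stop on an object; the grip force is fixed at half the most. Time passes only in rows, so rows that repeat a pose let the fingers close. It gives the time, the measured TCP pose, the force, the opening and the grip force at its end, in the units of the state.
- ctrl.state(): the state, without advancing time (a new reading comes with each control period).
- ctrl.camera(name): name is "side" or "top" or "wrist"; returns a dict with "pixels" (400x640x3 uint8, blue, green, red), "fx", "fy", "cx", "cy" (pixels), "eye" and "attitude" of the camera in the world; the wrist camera has in their place "tool_from_camera" (4x4, takes a point from camera to tool coordinates, whose origin is the TCP and whose axes are the flange's). Camera axes: x right, y up, looking along -z (the intrinsics and any distortion apply to the point x, -y, -z); pixel columns grow to the right and rows downward; lengths in m; the calibration is good to about 2 mm. A picture is of the moment at which its call begins: read the wrist's pose just before it. There is no depth.
- ctrl.finish_job(): hands the job in; it is judged then, once.
The state is a dict: "t": time; "joint_pos": joint angles; "dq": joint speeds; "tau": joint torques, N m; "eef_pos": TCP position; "eef_rot": TCP orientation; "force": force on the tool from outside, world axes, zero at the start; "moment": the same for the moment, N m; "opening": finger opening in m; "finger_force": force on a finger pad.
Only numpy, scipy, OpenCV 4.12 (cv2) and the standard library are available. Lean on these libraries where they do the work, as an engineer would, in place of code of your own. Each camera call takes 0.05 s, during which the arm holds its last target. There are 200 camera calls.

## Working session

There is one attempt and no reset: what is moved stays moved. The work goes in short steps, Python scripts to look and compute and a shell command to move; the robot and the scene stay as the last step left them, time stands still between calls to the robot, and variables do not carry over. Pictures are saved under pics/ and viewed, at most 10 in all, crops included, and the job is handed in when it is done.

```bash
ls; mkdir -p pics
python3 - <<'E'
from plant import ctrl
import cv2,numpy as np
np.set_printoptions(precision=4,suppress=True)
s=ctrl.state();print(s['t'],s['eef_pos'],s['eef_rot'],s['opening'],s['force'],ctrl.grip_depth)
for n in('top','side'):
    c=ctrl.camera(n);cv2.imwrite(f'pics/{n}0.png',c['pixels']);print(n,{k:v for k,v in c.items() if k!='pixels'})
c=ctrl.camera('wrist');print({k:v for k,v in c.items() if k!='pixels'})
E
```

```text
pics
0.0 [0.1837 0.6491 0.2306] [[-0.9622  0.2723 -0.0003]
 [ 0.2723  0.9622 -0.0013]
 [-0.0001 -0.0013 -1.    ]] 0.08510784167423652 [-0.6357  0.181   0.5385] -0.0187
top {'fx': 503.594668006688, 'fy': 503.594668006688, 'cx': 333.74600110327947, 'cy': 194.96990853900186, 'eye': array([ 0.2211, -0.1125,  1.5605]), 'attitude': array([[-0.0271,  0.9831, -0.1809],
       [-0.9994, -0.0309, -0.0185],
       [-0.0237,  0.1803,  0.9833]])}
side {'fx': 368.1921494673105, 'fy': 368.1921494673105, 'cx': 319.41767379027345, 'cy': 202.96440929565028, 'eye': array([0.2571, 0.9065, 1.0629]), 'attitude': array([[-0.9775,  0.1418, -0.1561],
       [-0.2107, -0.6776,  0.7046],
       [-0.0059,  0.7216,  0.6923]])}
{'fx': 276.80517392797634, 'fy': 276.80517392797634, 'cx': 317.77382874859285, 'cy': 195.99645592936542, 'tool_from_camera': array([[ 0.0001,  0.9618,  0.2739,  0.0691],
       [ 1.    , -0.0002,  0.0003, -0.0006],
       [ 0.0004,  0.2739, -0.9618, -0.1415],
       [ 0.    ,  0.    ,  0.    ,  1.    ]])}
```

View pics/top0.png

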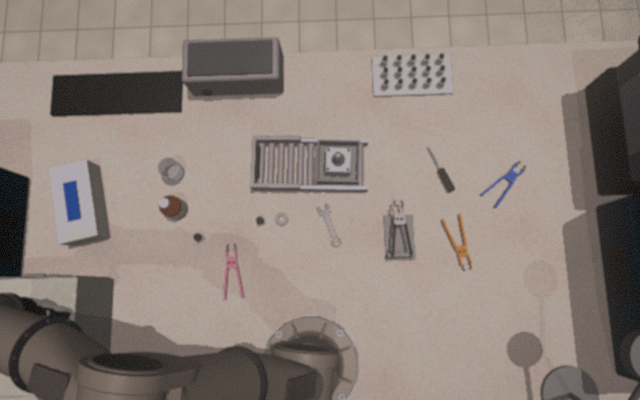

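View pics/side0.png

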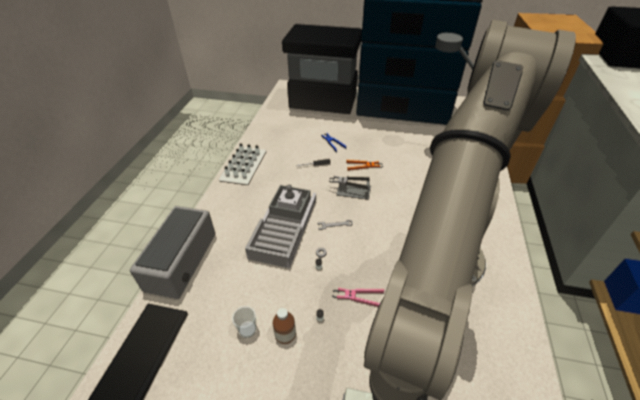

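```bash
cat > h.py <<'E'
import numpy as np,cv2
from plant import ctrl
np.set_printoptions(precision=4,suppress=True)
def ray(c,u,v,z,st=None):
    d=np.array([(u-c['cx'])/c['fx'],-(v-c['cy'])/c['fy'],-1.])
    if 'eye' in c: R,e=np.array(c['attitude']),np.array(c['eye'])
    else:
        T=np.array(c['tool_from_camera']);R=st['eef_rot']@T[:3,:3];e=st['eef_rot']@T[:3,3]+st['eef_pos']
    d=R@d;return e+d*(z-e[2])/d[2]
def proj(c,p,st=None):
    if 'eye' in c: R,e=np.array(c['attitude']),np.array(c['eye'])
    else:
        T=np.array(c['tool_from_camera']);R=st['eef_rot']@T[:3,:3];e=st['eef_rot']@T[:3,3]+st['eef_pos']
    q=R.T@(np.array(p)-e);return np.array([c['cx']-c['fx']*q[0]/q[2],c['cy']+c['fy']*q[1]/q[2]])
E
python3 - <<'E'
from h import *
im=cv2.imread('pics/top0.png');cv2.imwrite('pics/crop0.png',cv2.resize(im[125:275,240:430],None,fx=4,fy=4,interpolation=cv2.INTER_CUBIC)[:600,:760])
E
```

```text
(no output)
```

View pics/crop0.png

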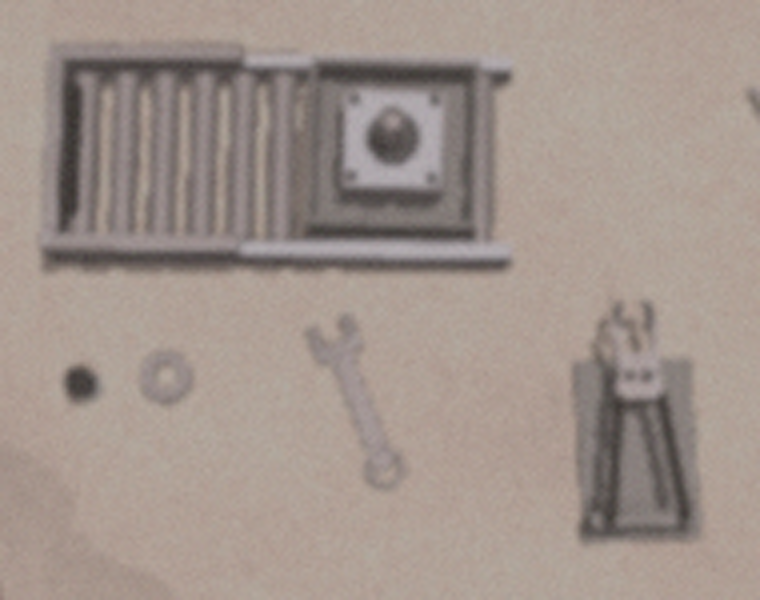

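Run:
```python
from h import *
c=ctrl.camera('top')
for n,u,v,z in [('railL+x',50,46,.064),('railL-x',44,257,.064),('railR+x out',510,60,.044),('railR-x out',512,262,.044),('rail step -x',242,242,.064),('tote a',312,62,.08),('tote b',478,65,.08),('tote c',305,236,.08),('tote d',476,236,.08),('tip',397,117,.147),('blk a',345,90,.09),('blk b',443,92,.09),('blk c',342,190,.09),('blk d',440,190,.09),('pins',639,375,.065),('st1',575,362,.008),('st2',692,360,.008),('st3',697,537,.008),('st4',583,540,.008),('hl',601,520,.063),('hr',687,520,.063),('ring',632,310,.049)]:
    print(n,ray(c,240+u/4,125+v/4,z))
```

```text
railL+x [0.6885 0.1624 0.064 ]
railL-x [0.522  0.1667 0.064 ]
railR+x out [ 0.6711 -0.194   0.044 ]
railR-x out [ 0.5107 -0.1893  0.044 ]
rail step -x [0.5288 0.0158 0.064 ]
tote a [ 0.664  -0.0412  0.08  ]
tote b [ 0.6573 -0.1676  0.08  ]
tote c [ 0.5286 -0.033   0.08  ]
tote d [ 0.5245 -0.1613  0.08  ]
tip [ 0.6005 -0.1051  0.147 ]
blk a [ 0.6382 -0.0662  0.09  ]
blk b [ 0.6341 -0.1401  0.09  ]
blk c [ 0.5608 -0.062   0.09  ]
blk d [ 0.5584 -0.1353  0.09  ]
pins [ 0.4179 -0.2794  0.065 ]
st1 [ 0.4371 -0.2368  0.008 ]
st2 [ 0.4359 -0.3273  0.008 ]
st3 [ 0.2996 -0.3236  0.008 ]
st4 [ 0.2998 -0.2367  0.008 ]
hl [ 0.3113 -0.2462  0.063 ]
hr [ 0.3095 -0.3094  0.063 ]
ring [ 0.4698 -0.2784  0.049 ]
```

Candidates in the top view: black-handled pliers on the grey stand at (398,228), blue at (505,183), orange at (460,243) and pink at (232,270). I choose the one at (398,228); the crop shows it on the 140×90 stand, and the ring end points up in the image (+x). The track runs from the stop at col 251 to the open end at col 367, with the tote at (337,160). All measured sizes match the description.

```bash
cat >> h.py <<'E'
def delta(p,ang,s=None):
    """tool-frame shift (cm) and yaw to put TCP at p with tool y at world angle ang"""
    s=s or ctrl.state();R=np.array(s['eef_rot']);d=R.T@(np.array(p)-s['eef_pos'])*100
    print('t',s['t'],'at',s['eef_pos'],'delta',d,'yaw',-(ang-np.arctan2(R[1,1],R[0,1])),'F',s['force'],'op',s['opening'],s['finger_force'])
E
python3 -m crank '-63 -73.5 0 -0.24;-63 -73.5 0 -0.24;-63 -73.5 0 -0.24;-63 -73.5 0 -0.24;-63 -73.5 0 -0.24;-63 -73.5 0 -0.24;-63 -73.5 0 -0.24;-63 -73.5 0 -0.24;-63 -73.5 0 -0.24;-63 -73.5 0 -0.24' 255; python3 -c "
from h import *
delta([.59,-.23,.231],1.533)"
```

```text
t: 1.2
eef_pos: [0.3939, 0.1936, 0.2315]
eef_rot: [[-0.999, 0.036, 0.0], [0.036, 0.999, 0.001], [-0.0, 0.001, -1.0]]
force: [0.9, 0.5, -1.1]
opening: 0.0007
finger_force: 0.0
t 1.2 at [0.3939 0.1936 0.2315] delta [-21.1136 -41.6279   0.03  ] yaw 0.0019860794714547936 F [ 0.9046  0.5214 -1.0676] op 0.0006949887819185246 0.0
```

```bash
python3 -m crank '-21 -41.5 0 0;-21 -41.5 0 0;-21 -41.5 0 0;-21 -41.5 0 0;-21 -41.5 0 0;-21 -41.5 0 0;-21 -41.5 0 0;-21 -41.5 0 0;-21 -41.5 0 0;-21 -41.5 0 0' >/dev/null; python3 -c "
from h import *
delta([.59,-.23,.231],1.533)
c=ctrl.camera('top');s=ctrl.state();w=ctrl.camera('wrist')
cv2.imwrite('pics/w1.png',w['pixels'])
print('tip proj',proj(w,[.6,-.105,.147],s), 'wall mid',proj(w,[.594,-.166,.08],s))
"
```

```text
t 2.2 at [ 0.589  -0.2318  0.231 ] delta [-0.0952  0.1869  0.0041] yaw -0.002107628800418926 F [-0.6283  0.3683  0.1615] op -0.00014687641593518755 0.0
tip proj [467.5635 208.519 ] wall mid [379.712  185.8239]
```

View pics/w1.png

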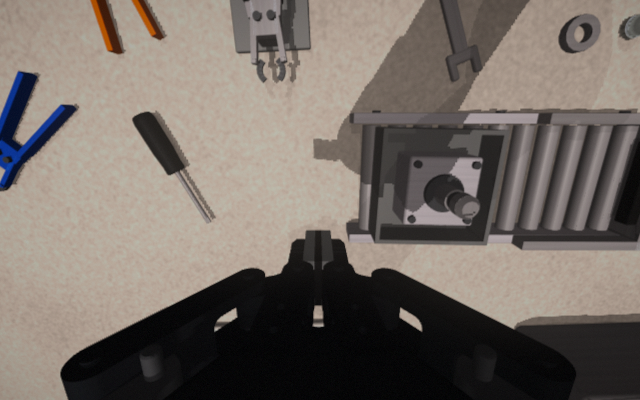

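The wrist view shows the tote's −y wall around (374,184) and the shaft tip at (465,208), both where predicted. The finger linkage bulges along tool y, so I'll turn a quarter before pushing to keep it clear of the shaft.

```bash
python3 -m crank '0 0 0 -1.5;0 0 0 -1.5;0 0 0 -1.5;0 0 0 -1.5;0 0 0 -1.5;0 0 0 -1.5;0 0 0 -1.5;0 0 0 -1.5;0 0 0 -1.5;0 0 0 -1.5' >/dev/null; python3 -c "
from h import *
delta([.59,-.225,.055],1.533+1.571);print(ctrl.state()['joint_pos'])"
```

```text
t 3.3 at [ 0.5856 -0.2239  0.223 ] delta [-0.3396 -0.9774 16.7706] yaw -0.5001104021190765 F [-0.6354 -0.1914 -1.6299] op -0.00011721603702472859 0.0
[ 0.552   0.4006 -0.3815  1.6798  0.1627  1.1276  2.7268]
```

```bash
python3 -m crank '0 0 0 1.4;0 0 0 1.4;0 0 0 1.4;0 0 0 1.4;0 0 0 1.4;0 0 0 1.4;0 0 0 1.4;0 0 0 1.4;0 0 0 1.4;0 0 0 1.4' >/dev/null; python3 -c "
from h import *
delta([.59,-.225,.055],-.038);print(ctrl.state()['joint_pos'])"
```

```text
t 4.3 at [ 0.5856 -0.2238  0.2226] delta [-1.0358  0.1694 16.7289] yaw 1.233764462307556 F [-0.1225  0.117  -0.0413] op -0.00015143980862100426 0.0
[ 0.3443  0.3783 -0.1087  1.6934  0.0476  1.1079  1.4162]
```

```bash
python3 -m crank '0 0 0 1.23;0 0 0 1.23;0 0 0 1.23;0 0 0 1.23;0 0 0 1.23;0 0 0 1.23;0 0 0 1.23;0 0 0 1.23;0 0 0 1.23;0 0 0 1.23'; python3 -c "
from h import *
delta([.59,-.225,.055],-.038);print(ctrl.state()['joint_pos'],ctrl.state()['eef_rot'])"
```

```text
t: 5.3
eef_pos: [0.5857, -0.2242, 0.2225]
eef_rot: [[0.026, 0.999, -0.035], [1.0, -0.026, 0.006], [0.005, -0.035, -0.999]]
force: [-0.1, -0.1, -0.4]
opening: 0.0004
finger_force: 0.0
t 5.3 at [ 0.5857 -0.2242  0.2225] delta [-0.1569  1.0179 16.7222] yaw 0.012041495013813276 F [-0.0815 -0.1471 -0.4475] op 0.0003759413847997231 0.0
[ 0.1674  0.3761  0.1223  1.7045 -0.0461  1.0993  0.2776] [[ 0.0261  0.999  -0.0349]
 [ 0.9996 -0.0259  0.0062]
 [ 0.0053 -0.0351 -0.9994]]
```

```bash
python3 -m crank '-.15 1 4 0;-.15 1 8 0;-.15 1 12 0;-.15 1 15 0;-.15 1 16.7 0;-.15 1 16.7 0' >/dev/null; python3 -c "
from h import *
delta([.598,-.020,.055],-.038)"
```

```text
t 5.9 at [ 0.5883 -0.2251  0.0527] delta [20.5291  0.4328 -0.109 ] yaw 0.01212272158174085 F [-0.8731 -0.2267  0.2307] op -0.00024189857718624524 0.0
```

```bash
python3 -m crank '2 0 0 0;3 0 0 0;4 .1 0 0;5.2 .1 0 0;6.4 .1 0 0;7.6 .15 0 0;8.8 .2 0 0;10 .2 0 0;11.2 .25 0 0;12.4 .25 0 0' |grep -E "force|eef_pos"; python3 -m crank '1.2 0 0 0;2.4 0 0 0;3.6 .1 0 0;4.8 .1 0 0;6 .1 0 0;7 .15 0 0;7.6 .15 0 0;7.6 .15 0 0' |grep -E "t:|force|eef_pos"
python3 - <<'E'
from h import *
c=ctrl.camera('top');cv2.imwrite('pics/top2.png',cv2.resize(c['pixels'][125:275,240:430],None,fx=4,fy=4,interpolation=cv2.INTER_CUBIC))
E
```

```text
eef_pos: [0.596, -0.1011, 0.0556]
force: [0.5, -4.4, 1.4]
finger_force: 1.9
t: 7.7
eef_pos: [0.6, -0.0247, 0.056]
eef_rot: [[0.029, 0.999, -0.035], [1.0, -0.028, 0.007], [0.006, -0.035, -0.999]]
force: [-0.4, 0.3, -0.1]
finger_force: 0.0
```

View pics/top2.png

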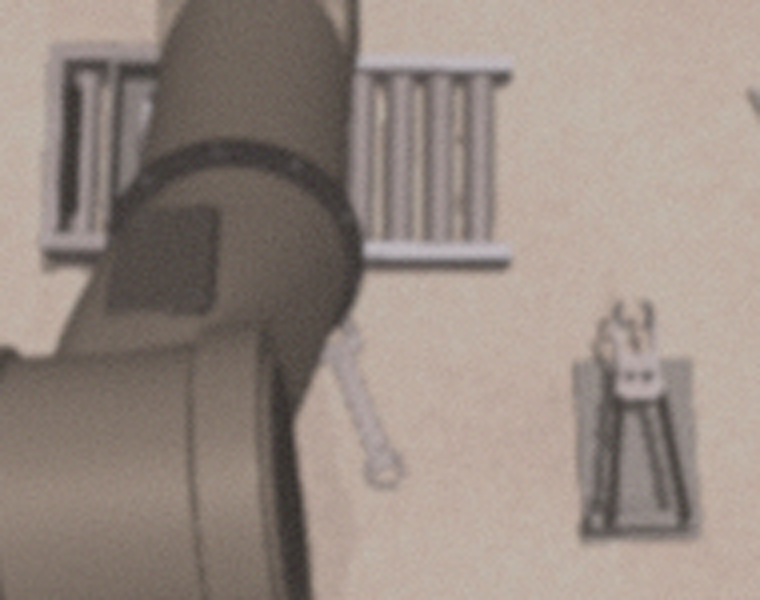

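The tote is on its way: its +y wall is at crop col 112 and the bumper at about col 80, so roughly 25 mm to go.

```bash
python3 -m crank '.7 0 0 0;1.4 0 0 0;2.0 0 0 0;2.4 0 0 0;2.6 0 0 0' |grep -E "t:|force|eef_pos"; python3 -m crank '.2 0 0 0;.4 0 0 0;.4 0 0 0' |grep -E "t:|force|eef_pos"
```

```text
t: 8.25
eef_pos: [0.6008, 0.0005, 0.0562]
eef_rot: [[0.029, 0.999, -0.035], [1.0, -0.029, 0.006], [0.005, -0.035, -0.999]]
force: [1.1, -2.0, 0.8]
finger_force: 1.0
t: 8.55
eef_pos: [0.6014, 0.001, 0.0564]
eef_rot: [[0.032, 0.999, -0.034], [0.999, -0.032, 0.004], [0.003, -0.034, -0.999]]
force: [3.7, -14.2, -2.1]
finger_force: 6.8
```

```bash
python3 -m crank '.4 0 0 0;.4 0 0 0;.2 0 0 0;0 0 0 0;-.5 0 0 0;-1.5 0 0 0;-3 0 0 0;-5 0 0 0;-8 0 -3 0;-10 0 -7 0' |grep -E "t:|force|eef_pos"
python3 -m crank '-3 0 -5 -.15;-6 0 -10 -.3;-6 0 -15 -.45;-6 0 -15 -.6;-6 0 -15 -.75;-6 0 -15 -.9;-6 0 -15 -1.05;-6 0 -15 -1.2;-6 0 -15 -1.35;-6 0 -15 -1.5' 0 |grep -E "t:|force|eef_pos"
python3 - <<'E'
from h import *
c=ctrl.camera('top');cv2.imwrite('pics/top3.png',cv2.resize(c['pixels'][125:275,240:430],None,fx=4,fy=4,interpolation=cv2.INTER_CUBIC))
delta([.355,-.28,.2],1.557);print(ctrl.state()['joint_pos'])
E
```

```text
t: 9.55
eef_pos: [0.5983, -0.0995, 0.1248]
eef_rot: [[0.032, 0.999, -0.039], [0.999, -0.031, 0.006], [0.005, -0.039, -0.999]]
force: [0.8, 0.2, 0.1]
finger_force: 0.0
t: 10.55
eef_pos: [0.6031, -0.1585, 0.2752]
eef_rot: [[-0.995, 0.095, -0.035], [0.095, 0.995, 0.006], [0.036, 0.003, -0.999]]
force: [0.5, -0.0, -0.2]
finger_force: 0.0
t 10.6 at [ 0.6031 -0.1585  0.2751] delta [ 23.4118 -14.2317   8.3071] yaw -0.07112777406207482 F [0.0352 0.415  0.8955] op 0.08550843398642523 0.0
[ 0.2649  0.3335 -0.1424  1.64    0.048   1.2074  1.5975]
```

View pics/top3.png

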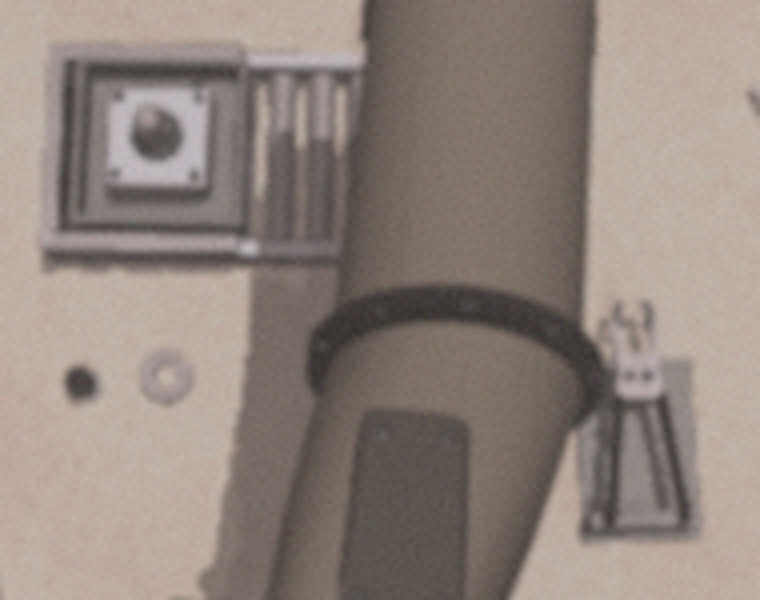

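```bash
python3 - <<'E'
from h import *
c=ctrl.camera('top')
for n,u,v,z in [('tip',157,117,.147),('a',108,89,.09),('b',213,89,.09),('c',105,190,.09),('d',211,190,.09),('wall-y',247,150,.08),('wall+y',72,150,.08),('collar?',157,140,.096)]: print(n,ray(c,240+u/4,125+v/4,z))
E
python3 -m crank '5 -3 0 -.07;9 -6 1 -.07;13 -9 3 -.07;17 -12 5 -.07;20 -14.2 5 -.07;23.4 -14.2 6 -.07;23.4 -14.2 6 -.07;23.4 -14.2 6 -.07' 0 | grep -E "t:|force|eef_pos"
python3 - <<'E'
from h import *
s=ctrl.state();w=ctrl.camera('wrist');cv2.imwrite('pics/w2.png',w['pixels']);delta([.355,-.28,.036],1.557,s)
for p in([.417,-.281,.065],[.465,-.281,.049],[.4371,-.2368,.008],[.4359,-.3273,.008],[.355,-.28,.054]):print(p,proj(w,p,s))
E
```

```text
tip [0.6063 0.0691 0.147 ]
a [0.645  0.1135 0.09  ]
b [0.6423 0.0337 0.09  ]
c [0.5666 0.116  0.09  ]
d [0.564  0.0362 0.09  ]
wall-y [0.5965 0.0095 0.08  ]
wall+y [0.6009 0.1426 0.08  ]
collar? [0.6024 0.0758 0.096 ]
t: 11.45
eef_pos: [0.354, -0.2754, 0.2235]
eef_rot: [[-0.999, 0.036, -0.034], [0.036, 0.999, 0.006], [0.034, 0.005, -0.999]]
force: [0.6, 0.2, 1.0]
finger_force: 0.0
t 11.45 at [ 0.354  -0.2754  0.2235] delta [-0.7627 -0.5507 18.7301] yaw -0.022457305681488737 F [0.5681 0.1509 1.0026] op 0.08541453539975813 0.0
[0.417, -0.281, 0.065] [314.9453 239.5895]
[0.465, -0.281, 0.049] [316.4756 269.8946]
[0.4371, -0.2368, 0.008] [347.5672 235.7992]
[0.4359, -0.3273, 0.008] [282.3586 237.306 ]
[0.355, -0.28, 0.054] [313.7911 185.798 ]
```

View pics/w2.png

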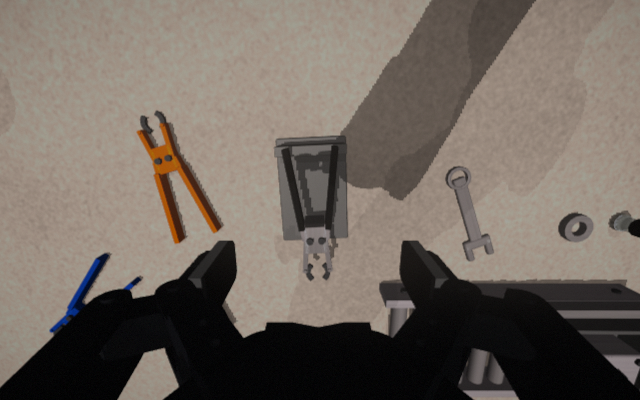

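Wrist view: pliers' pivot pins at (316,240), ring centre at about (318,269), rear handle ends at (285,150) and (336,148). That agrees with the top view to within 2 mm.

Run:
```python
from h import *
s=ctrl.state();w=ctrl.camera('wrist')
P=ray(w,316.5,240,.065,s);Q=ray(w,318,269,.049,s);A=ray(w,285.5,150,.063,s);B=ray(w,335.5,148,.063,s);M=(A+B)/2
print('pins',P,'ring',Q,A,B,'ang',np.arctan2(*(P-M)[1::-1]),np.arctan2(*(Q-M)[1::-1]))
for a,z in((-.012,.10),(-.012,.036)):
    g=P-.062*np.array([np.cos(a),np.sin(a),0]);g[2]=z;print(g);delta(g,a+np.pi/2,s)
```

```text
pins [ 0.4187 -0.2789  0.065 ] ring [ 0.4649 -0.2786  0.049 ] [ 0.3134 -0.3089  0.063 ] [ 0.3131 -0.2545  0.063 ] ang 0.0268384348810562 0.020461644154977185
[ 0.3567 -0.2781  0.1   ]
t 11.5 at [ 0.355  -0.2751  0.2236] delta [-0.6022 -0.3504 12.3427] yaw -0.02215411389922317 F [ 0.3733 -0.3805  0.2546] op 0.08580508966211625 0.0
[ 0.3567 -0.2781  0.036 ]
t 11.5 at [ 0.355  -0.2751  0.2236] delta [-0.8199 -0.3814 18.7389] yaw -0.02215411389922317 F [ 0.3733 -0.3805  0.2546] op 0.08580508966211625 0.0
```

```bash
python3 -m crank '-.3 -.4 4 -.036;-.5 -.4 8 -.036;-.7 -.4 12 -.036;-.8 -.4 15 -.036;-.8 -.4 17.5 -.036;-.82 -.4 19 -.036;-.82 -.4 19 -.036' 0 | grep -E "t:|force|eef_pos"
python3 - <<'E'
from h import *
s=ctrl.state();w=ctrl.camera('wrist');cv2.imwrite('pics/w3.png',w['pixels']);delta([.3567,-.279,.034],1.571,s)
E
```

```text
t: 12.25
eef_pos: [0.356, -0.2771, 0.0311]
eef_rot: [[-0.999, -0.005, -0.037], [-0.005, 1.0, 0.008], [0.037, 0.008, -0.999]]
force: [0.3, -0.6, 0.2]
finger_force: 0.0
t 12.25 at [ 0.356  -0.2771  0.0311] delta [-0.0573 -0.1928 -0.2898] yaw 0.004980494434851712 F [ 0.3172 -0.6442  0.1917] op 0.0854904671135727 0.0
```

View pics/w3.png

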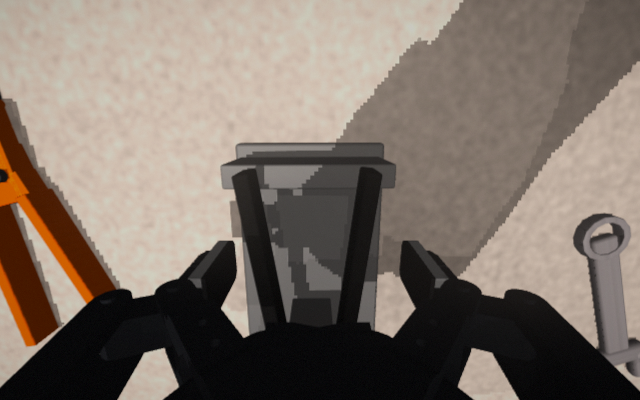

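The handles straddle col 308 and the pads col 318, so the tool should shift about 4 mm towards −y. Fingers clear both handles, so I'll shift and close.

```bash
python3 -m crank '-.05 -.35 -.2 0;-.05 -.35 -.2 0' 0 | grep -E "force|eef_pos"
python3 -m crank '0 0 0 0;0 0 0 0;0 0 0 0;0 0 0 0;0 0 0 0;0 0 0 0;0 0 0 0;0 0 0 0;0 0 0 0;0 0 0 0' 255 | grep -vE "eef_rot"
python3 -c "
from h import *
s=ctrl.state();w=ctrl.camera('wrist');cv2.imwrite('pics/w4.png',w['pixels']);print(s['force'],s['moment'])"
```

```text
eef_pos: [0.3577, -0.2824, 0.0361]
force: [0.5, 0.1, 1.8]
finger_force: 0.0
t: 13.5
eef_pos: [0.3568, -0.2815, 0.0358]
force: [-5.0, 5.0, 23.1]
opening: 0.0314
finger_force: 57.5
[-5.0469  4.9924 23.1432] [1.14   1.0479 0.2742]
```

View pics/w4.png

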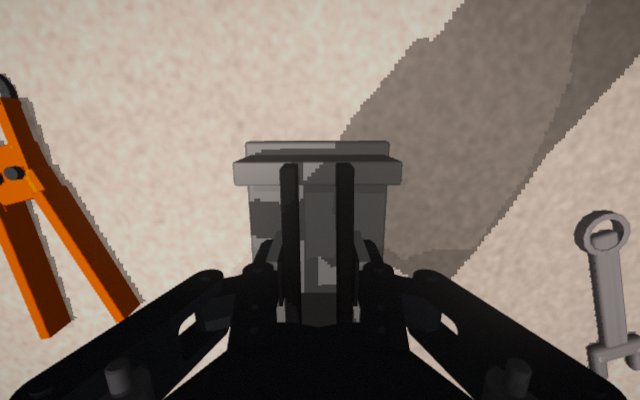

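```bash
python3 -m crank '0 0 -.3 0;0 0 -.8 0;.1 0 -2 0;.2 0 -5 0;.3 0 -8 0;.5 .1 -12 0;.5 .1 -15 0;.5 .1 -15 0'  | grep -vE "eef_rot"
python3 - <<'E'
from h import *
s=ctrl.state();c=ctrl.camera('side')
p=s['eef_pos']+np.array([.11,0,.01]);u=proj(c,p);print(s['force'],s['moment'],p,u)
x,y=u.astype(int);cv2.imwrite('pics/s5.png',cv2.resize(c['pixels'][y-50:y+50,x-75:x+75],None,fx=5,fy=5,interpolation=cv2.INTER_CUBIC));print(x-75,y-50)
delta([.493,.075,.19],1.571,s)
E
```

```text
t: 14.35
eef_pos: [0.3585, -0.2825, 0.1894]
force: [-0.1, -0.4, -2.0]
opening: 0.0313
finger_force: 59.7
[-0.0659 -0.4056 -1.955 ] [-0.0399  0.057   0.0141] [ 0.4685 -0.2825  0.1994] [331.7051 149.6773]
256 99
t 14.35 at [ 0.3585 -0.2825  0.1894] delta [-13.6268  35.6788  -0.3459] yaw 0.004754387849817299 F [-0.0659 -0.4056 -1.955 ] op 0.03128748375986823 59.69787061214447
```

View pics/s5.png

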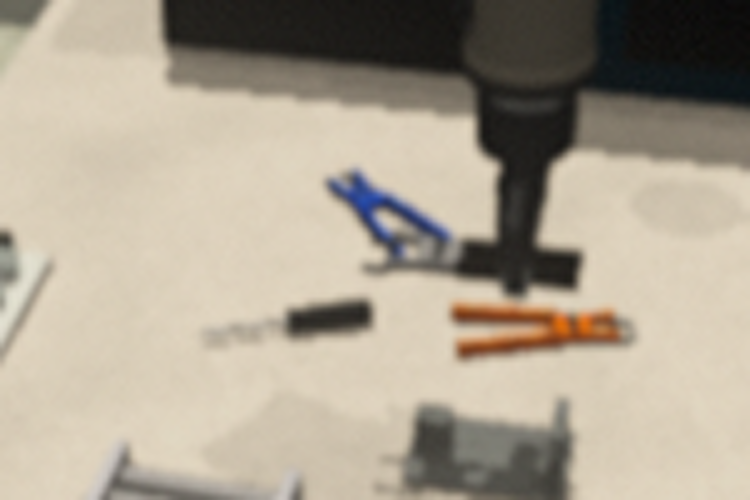

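Pliers are lifted and squeezed, roughly level in the side crop (handles at (520,262), nose at (400,262)). Now I'll carry them over the shaft with clearance.

```bash
python3 -m crank '-.8 2 -.3 0;-2 5 -.3 0;-3.5 9 -.3 0;-5 13 -.3 0;-6.5 17 -.3 0;-8 21 -.3 0;-9.5 25 -.3 0;-11 29 -.3 0;-12.5 32.5 -.3 0;-13.3 35 -.4 0'  >/dev/null; python3 -m crank '0 .6 0 0;0 .6 0 0;0 .6 0 0' | grep -v rot
python3 - <<'E'
from h import *
s=ctrl.state();c=ctrl.camera('side')
p=[.603,.075,.15];u=proj(c,p);print(s['force'],s['moment'],u)
x,y=u.astype(int);a,b=x-38,y-32;cv2.imwrite('pics/s6.png',cv2.resize(c['pixels'][b:b+56,a:a+76],None,fx=10,fy=10,interpolation=cv2.INTER_CUBIC));print(a,b)
cv2.imwrite('pics/s6full.png',c['pixels']);t=ctrl.camera('top');cv2.imwrite('pics/t6full.png',t['pixels'])
print(proj(t,[.603,.075,.147]))
delta([.494,.0755,.19],1.571,s)
E
```

```text
t: 15.7
eef_pos: [0.4874, 0.0741, 0.1861]
force: [0.3, -0.3, -1.3]
opening: 0.0311
finger_force: 59.8
[ 0.2767 -0.322  -1.3253] [-0.0803 -0.0225  0.0091] [273.8053 216.3669]
235 184
[277.2271 155.4294]
t 15.7 at [0.4874 0.0741 0.1861] delta [-0.6473  0.1377 -0.4155] yaw 0.0042044019138400834 F [ 0.2767 -0.322  -1.3253] op 0.03108816516722964 59.79189991950989
```

View pics/s6.png

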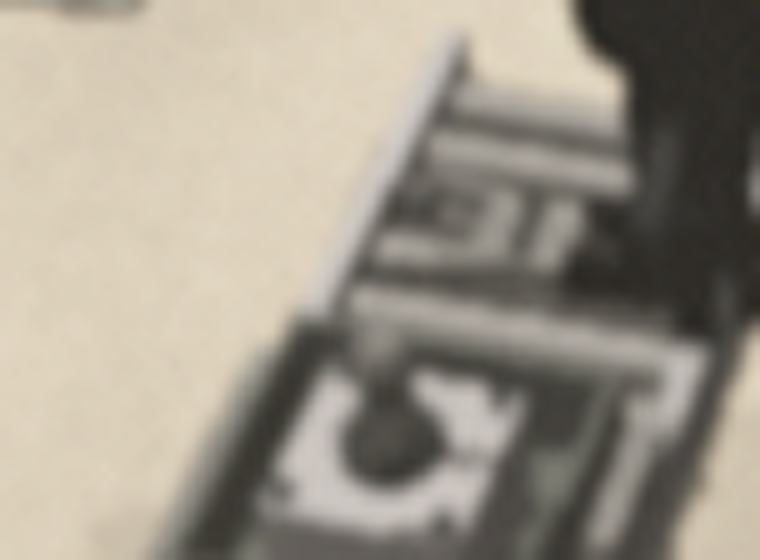

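Side crop: ring and nose at about (455–500,220), over the rollers; shaft tip at (375,345). I've used up my picture views, so from here I measure numerically. The ring shows best against plain bench, so I'll move 15 cm in +x and segment it there.

```bash
python3 -m crank '-2 0 0 0;-5 0 .1 0;-9 0 .3 0;-12 0 .4 0;-14 0 .5 0;-15 0 .5 0;-15 0 .5 0;-15 0 .5 0' | grep -v rot
python3 - <<'E'
from h import *
s=ctrl.state();c=ctrl.camera('side');g=cv2.cvtColor(c['pixels'],cv2.COLOR_BGR2GRAY)
cv2.imwrite('pics/s7full.png',c['pixels'])
p=s['eef_pos']+np.array([.109,0,.0112]);u=proj(c,p);print(p,u);x,y=u.round().astype(int)
print('cols',x-14,'rows',y-9)
for r in range(y-9,y+10):print(r,*['%3d'%v for v in g[r,x-14:x+22]])
u=proj(c,[.603,.075,.147]);print('tip',u);x,y=u.round().astype(int)
print('cols',x-10)
for r in range(y-8,y+16):print(r,*['%3d'%v for v in g[r,x-12:x+14]])
E
```

```text
t: 16.6
eef_pos: [0.637, 0.0757, 0.1764]
force: [-0.8, 0.0, -1.7]
opening: 0.0312
finger_force: 59.8
[0.746  0.0757 0.1876] [232.9601 202.775 ]
cols 219 rows 194
194 211 212 212 209 211 211 213 212 212 210 209 207 206 206 206 208 208 208 206 206 207 208 204 205 204 204 204 203 205 204 205 205 199 165 102  63
195 212 212 212 211 210 211 212 212 212 212 210 206 206 206 207 209 208 207 206 207 209 205 204 205 206 205 204 204 205 205 206 208 206 183 124  77
196 211 212 212 209 211 209 210 211 212 208 207 207 206 205 206 208 206 199 195 197 202 203 202 204 205 205 206 206 206 207 208 209 209 190 135  81
197 212 211 211 209 211 211 210 209 208 207 206 205 205 205 202 202 195 178 165 171 184 192 196 201 203 203 206 206 207 207 210 210 209 187 128  78
198 212 212 210 211 212 210 211 208 206 206 207 208 203 188 177 176 171 145 121 130 151 166 174 186 193 197 198 202 205 207 204 200 196 172 112  70
199 211 211 211 209 210 209 210 208 208 208 209 209 197 158 133 131 129 109  95 104 115 124 138 159 173 174 178 184 191 195 186 164 150 130  89  65
200 213 212 212 210 210 209 208 208 210 210 212 20
[... 3798 characters left out ...]
  73  72  78 101 146 186 198 198 195 190 172 133  87
227  56  75 115 141 133 112  91  68  60  70  77  78  75  73  69  68  82 134 188 205 205 204 199 167 114  79
228  62  84 112 125 120 107  88  67  58  67  75  76  74  71  68  62  71 127 184 201 201 202 188 146  97  74
229  72  95 113 119 114 108  95  70  56  60  66  69  71  66  62  56  67 112 160 177 175 173 157 116  81  78
230  78 100 113 115 116 112 104  81  63  60  63  63  61  62  59  62  80 109 131 138 139 134 118  89  77  83
231  77  95 107 116 119 119 114  98  80  67  62  59  60  63  71  84 101 115 125 125 124 114  95  81  78  85
232  76  84 103 117 124 125 125 118 103  93  84  80  80  85  95 110 120 124 126 125 121 105  85  77  76  83
```

Run:
```python
from h import *
c=ctrl.camera('side')
p=np.array([.746,.0757,.1876])
print('J px/mm',[(proj(c,p+d)-proj(c,p))for d in np.eye(3)*1e-3])
for d in([0,.0185,0],[0,-.0185,0],[.018,.01,0],[.018,-.01,0],[-.013,0,0],[-.02,0,0]):print('ring',d,proj(c,p+np.array(d)))
t=cv2.imread('pics/top3.png');t=cv2.resize(t,(190,150),interpolation=cv2.INTER_AREA);g=cv2.cvtColor(t,cv2.COLOR_BGR2GRAY)
print('top cols 262..297 rows 143..176')
for r in range(18,52):print(r+125,*['%3d'%v for v in g[r,20:58]])
tc=ctrl.camera('top')
for q in([.603,.0755,.147],[.603,.0755,.096],[.603,.0755,.09]):print(q,'top',proj(tc,q),'side',proj(c,q))
```

```text
J px/mm [array([-0.2733, -0.0411]), array([-0.1093,  0.1968]), array([-0.049 , -0.2098])]
ring [0, 0.0185, 0] [230.9016 206.457 ]
ring [0, -0.0185, 0] [234.9454 199.1775]
ring [0.018, 0.01, 0] [226.9121 204.0104]
ring [0.018, -0.01, 0] [229.1474 200.0928]
ring [-0.013, 0, 0] [236.5027 203.3157]
ring [-0.02, 0, 0] [238.4236 203.6049]
top cols 262..297 rows 143..176
143 108  93  74  73  76  75  75  75  75  76  74  76  76  71  74  73  70  73  74  72  72  70  70  71  71  73  70  72  73  68  72  70  70  72  69  68  74  67
144 113  91  80  86  91  89  93  90  90  91  91  90  90  90  87  86  89  88  87  88  86  88  89  89  87  91  88  87  85  78  79  81  80  84  86  83  85  83
145 111  92  85  98 107 114 110 110 113 112 114 117 113 109 109 108 111 108 111 108 106 111 109 110 109 113 112 105  93  90  94 100 106 107 108 107 107  99
146 105  91  88 109 123 129 125 122 126 125 127 132 133 134 132 130 131 127 131 134 133 136 135 136 134 132 128 121 114 106 114 122 126 124 125 125 121 116
147 104  88  90 114 129 131 132 127 126 124 133 150 158 161 159 160 160 158 163 161 161 161 162 163 163 160 1
[... 4085 characters left out ...]
2 132 132 128 124
174  83 100 119 130 131 124 111  99  91  84  85  89  85  83  84  86  84  86  87  84  86  83  83  84  87  82  83  83  84  86  89  94 108 122 129 132 131 125
175  83  99 121 128 129 129 120 109 100  96  97  96  95  95  97 100  98  98  98  95  96  95  96  97  98  93  97 100 100  99 104 112 122 125 129 131 133 124
176  86 103 122 126 127 129 123 118 113 113 112 112 111 113 113 115 113 114 113 112 113 111 114 115 112 114 111 113 116 116 122 127 131 130 131 131 129 125
[0.603, 0.0755, 0.147] top [277.0554 155.435 ] side [273.8417 217.0726]
[0.603, 0.0755, 0.096] top [279.3381 159.8072] side [275.1553 227.0451]
[0.603, 0.0755, 0.09] top [279.5968 160.3026] side [275.3052 228.1831]
```

Both cameras agree on the shaft: plate and collar centres put it at about (0.6077, 0.0775). The ring sits about 109 mm ahead of the TCP. I'll go above the shaft.

Run:
```python
from h import *
delta([.4987,.077,.168],1.571)
g=cv2.cvtColor(cv2.imread('pics/s7full.png'),cv2.COLOR_BGR2GRAY)
print('cols 262..')
for r in range(222,242):print(r,*['%3d'%v for v in g[r,260:292]])
```

```text
t 16.75 at [0.6371 0.076  0.1769] delta [13.7993  0.1694  1.366 ] yaw 0.00511163518529445 F [-0.3461  0.4465 -1.9884] op 0.03083247949163726 59.77004528045654
cols 262..
222 124  98  70  56  55  72 116 149 136 104  85  78  73  71  70  86 133 169 174 164 156 153 147 123  85  72  77  72  64  66  67  69
223 109  79  59  53  59  92 143 164 138 105  91  76  67  63  63  79 123 168 184 189 188 189 184 156 108  93 106  91  69  64  64  64
224  91  64  54  54  72 119 166 170 134 105  88  74  66  64  67  74  99 135 163 184 195 197 194 172 132 125 131 101  69  65  64  64
225  77  56  53  59  93 142 169 157 119  92  79  74  73  72  73  72  78  98 127 166 188 195 193 184 165 155 140 101  68  63  63  62
226  65  54  56  66 109 150 156 131 102  76  67  70  77  75  77  73  72  78 101 146 186 198 198 195 190 172 133  87  67  64  62  64
227  59  53  56  75 115 141 133 112  91  68  60  70  77  78  75  73  69  68  82 134 188 205 205 204 199 167 114  79  66  65  65  67
228  56  56  62  84 112 125 120 107  88  67  58  67  75  76  74  71  68  62  71 127 184 201 201 202 188 146  97  74  75  77  77  79
229  5
[... 1009 characters left out ...]
  89  80  79  78  80  93 100  97  77  64
237  80  88  94  95  96  93  98  99  99 100 102 105 112 113 113 117 119 119 108 101 102  96  84  77  77  79  88 104 104  91  70  59
238  85  89  94  93  96  94  94  93  94  94  93  99 100  99 100 103 107 109 107 105  99  89  80  79  78  80  93 108 102  79  65  56
239 101  99  96  95  94  94  94  94  96  93  94  93  94  93  94  94  98  97  99  98  93  84  78  79  81  83  94 104  90  70  61  61
240 111 105  98  94  95  94  95  93  94  94  95  95  95  94  94  93  95  93  94  92  92  83  79  78  78  85  95  95  79  61  57  66
241  99  96  91  89  92  91  94  92  92  93  95  94  94  95  94  94  93  93  94  94  89  83  81  79  80  87  91  84  70  59  60  72
```

```bash
python3 -m crank '2 .1 .1 0;5 .1 .2 0;8 .1 .3 0;11 .1 .5 0;13 .1 .8 0;13.8 .1 1.3 0;13.8 .1 1.3 0;13.8 .1 1.3 0;13.8 .1 1.3 0' | grep -v rot
python3 -c "
from h import *
delta([.4987,.0763,.142],1.571)"
```

```text
t: 17.65
eef_pos: [0.5003, 0.0765, 0.1684]
force: [-0.0, 0.4, -1.4]
opening: 0.0314
finger_force: 59.8
t 17.65 at [0.5003 0.0765 0.1684] delta [ 0.0728 -0.0376  2.6407] yaw 0.004721915293241619 F [-0.0495  0.3517 -1.4223] op 0.03136241830361564 59.78092432022095
```

```bash
python3 -m crank '0 0 .6 0;0 0 1.2 0;.05 0 1.8 0;.08 0 2.4 0;.08 0 2.7 0;.08 0 2.7 0;.08 0 2.7 0' | grep -E "pos|force"
python3 -m crank '.02 0 .2 0;.02 0 .4 0;.02 0 .6 0;.02 0 .8 0;.02 0 .8 0' | grep -E "pos|force"
python3 -m crank '0 0 0 0;0 0 0 0;0 0 0 0' | grep -E "pos|force"
```

```text
eef_pos: [0.4977, 0.0767, 0.1414]
force: [-0.4, 0.1, -2.0]
finger_force: 59.8
eef_pos: [0.497, 0.0766, 0.133]
force: [-0.2, 0.6, -0.7]
finger_force: 59.8
eef_pos: [0.4973, 0.0767, 0.1334]
force: [-0.5, -0.1, -2.0]
finger_force: 59.8
```

```bash
python3 -m crank '-.1 0 0 0;-.14 0 .1 0;-.15 0 .3 0;-.16 0 .5 0;-.16 0 .7 0;-.16 0 .7 0;-.16 0 .7 0' | grep -E "pos|force"
python3 -m crank '0 0 0 0;0 0 0 0' | grep -E "pos|force"
```

```text
eef_pos: [0.4985, 0.0767, 0.1262]
force: [-0.5, 0.5, -1.8]
finger_force: 59.8
eef_pos: [0.4986, 0.0767, 0.1263]
force: [-0.8, 0.5, -1.4]
finger_force: 59.8
```

```bash
for i in 1 2 3 4 5 6; do python3 -m crank '-.03 0 0 0;-.06 0 0 0' | grep -E "eef_pos|^force"|tr '\n' ' '; echo; done
```

```text
eef_pos: [0.4992, 0.0767, 0.1263] force: [0.1, -0.1, -1.3] 
eef_pos: [0.4997, 0.0767, 0.1262] force: [-0.1, -0.4, -2.3] 
eef_pos: [0.5002, 0.0766, 0.1261] force: [-0.2, -0.6, -1.0] 
eef_pos: [0.5008, 0.0766, 0.1261] force: [-1.1, -1.1, -1.5] 
eef_pos: [0.5014, 0.0766, 0.1261] force: [-2.1, -1.4, -1.1] 
eef_pos: [0.5021, 0.0766, 0.1261] force: [-1.7, -2.0, -1.9]
```

```bash
python3 -m crank '.1 0 0 0;.2 0 0 0;.25 0 0 0;.25 0 0 0'| grep -E "eef_pos|^force"|tr '\n' ' '; for i in 1 2 3 4 5 6 7; do python3 -m crank '.03 0 0 0;.06 0 0 0' | grep -E "eef_pos|^force"|tr '\n' ' '; echo; done
```

```text
eef_pos: [0.4997, 0.0769, 0.1263] force: [-0.4, -1.1, -1.9] eef_pos: [0.4991, 0.0768, 0.1263] force: [0.2, -0.8, -1.3] 
eef_pos: [0.4984, 0.0768, 0.1263] force: [0.4, 0.2, -2.4] 
eef_pos: [0.4978, 0.0767, 0.1263] force: [0.0, -0.9, -1.5] 
eef_pos: [0.4972, 0.0767, 0.1263] force: [0.3, -0.4, -1.6] 
eef_pos: [0.4966, 0.0767, 0.1263] force: [-0.8, -0.4, -2.0] 
eef_pos: [0.4961, 0.0767, 0.1264] force: [-0.0, -0.2, -1.9] 
eef_pos: [0.4954, 0.0767, 0.1264] force: [-0.4, 0.1, -1.8]
```

```bash
for i in 1 2 3 4 5 6; do python3 -m crank '.03 0 0 0;.06 0 0 0' | grep -E "eef_pos|^force"|tr '\n' ' '; echo; done
```

```text
eef_pos: [0.4948, 0.0767, 0.1264] force: [1.2, 0.1, -1.7] 
eef_pos: [0.4942, 0.0767, 0.1264] force: [0.0, -0.4, -1.6] 
eef_pos: [0.4936, 0.0767, 0.1264] force: [0.6, 0.1, -1.4] 
eef_pos: [0.493, 0.0766, 0.1265] force: [-0.6, 0.9, -2.1] 
eef_pos: [0.4924, 0.0766, 0.1265] force: [-0.0, 0.2, -1.3] 
eef_pos: [0.4918, 0.0767, 0.1265] force: [1.3, 0.3, -0.6]
```

Run:
```python
from h import *
s=ctrl.state();c=ctrl.camera('side');g=cv2.cvtColor(c['pixels'],cv2.COLOR_BGR2GRAY)
p=s['eef_pos']+np.array([.109,0.001,.0105]);print(s['t'],'ring c',proj(c,p),'+y',proj(c,p+[0,.0185,0]),'-y',proj(c,p-[0,.0185,0]),'front',proj(c,p+[.011,0,0]))
print('shaft tip',proj(c,[.6077,.0775,.147]),'shaft at ring z',proj(c,[.6077,.0775,p[2]]))
print('cols 258..')
for r in range(206,236):print(r,*['%3d'%v for v in g[r,258:294]])
```

```text
24.25 ring c [274.5188 219.6086] +y [272.9221 223.4272] -y [276.0833 215.8671] front [271.4867 219.1378]
shaft tip [272.3666 217.2793] shaft at ring z [272.6379 219.2775]
cols 258..
206 211 211 211 210 210 209 210 211 212 209 206 203 195 169 122  97  93  98 103 103 104 105 109 115 120 127 133 138 143 148 155 161 162 165 164 163
207 210 211 211 211 209 210 211 212 209 209 205 200 185 146 117 124 134 131 129 123 114 108 103 104 104 100 102 106 109 117 123 129 138 141 145 154
208 211 209 208 210 209 210 211 212 210 206 202 196 169 125 123 150 162 162 160 154 147 140 135 133 124 114 107 100  98  99 103 104 105 108 115 122
209 210 209 210 211 210 211 211 213 210 204 199 185 144 105 116 143 157 161 164 162 161 163 164 162 155 147 140 136 130 128 121 113 107 103 106 101
210 212 209 210 209 209 209 212 213 208 203 194 166 118  89 102 119 129 135 139 144 148 156 160 163 162 161 163 164 165 162 157 145 140 137 132 127
211 211 211 212 210 209 209 210 210 207 201 183 145 104  91  94 100 103 104 110 114 120 127 135 138 142 147 153 159 163 163 164 162 163 165 164 157
212 212 211 211 210 212 209 20
[... 2821 characters left out ...]
 197 185 155 113  87  70  62  62  71  89 118 156 184 197 199 193 169 120  81  72  80 101 115 119 112  98  73
232  59  59  70  89 103 124 159 188 198 198 195 182 159 127  99  94  99 116 139 160 185 197 198 197 186 149 100  73  76  81 102 113 113  99  80  63
233  57  62  83 111 113 120 156 188 197 199 199 196 187 165 134 134 142 153 163 172 185 193 195 194 172 125  82  73  72  80  96 109 101  81  62  59
234  57  62  91 122 129 137 163 184 192 193 197 198 197 180 155 150 154 159 151 149 159 166 175 178 150 104  74  73  75  75  89 101  90  68  57  64
235  59  65  88 114 124 132 147 158 168 177 183 188 190 184 172 162 157 157 143 125 121 121 136 144 120  85  72  74  74  77  87  95  80  63  55  71
```

The tip at (272.2,217.4) agrees with the shaft estimate, and the tote hasn't moved. The rear contact at TCP x≈0.5006 and the 2 mm clearance give a centre at about 0.4985, the same as vision. Next I'll probe +y, where the bumper backs up the tote.

```bash
python3 -m crank '-.2 0 0 0;-.4 0 0 0;-.62 0 0 0;-.62 0 0 0'| grep -E "eef_pos|^force"|tr '\n' ' ';python3 -m crank '0 .1 0 0;0 .2 0 0;0 .2 0 0'| grep -E "eef_pos|^force"|tr '\n' ' ';echo; for i in 1 2 3 4 5 6; do python3 -m crank '0 .03 0 0;0 .05 0 0' | grep -E "eef_pos|^force"|tr '\n' ' '; echo; done
```

```text
eef_pos: [0.4984, 0.0767, 0.1263] force: [0.2, -0.5, -2.6] eef_pos: [0.4979, 0.0786, 0.1263] force: [-0.2, -1.6, -2.0] 
eef_pos: [0.4979, 0.0789, 0.1263] force: [-1.6, -3.5, -1.8] 
eef_pos: [0.498, 0.0795, 0.1263] force: [-0.6, -4.1, -1.9] 
eef_pos: [0.4979, 0.0801, 0.1263] force: [-0.8, -5.3, -0.8] 
eef_pos: [0.4979, 0.0804, 0.1263] force: [-1.6, -5.5, -1.6] 
eef_pos: [0.4979, 0.0808, 0.1263] force: [-1.8, -6.4, -1.2] 
eef_pos: [0.4979, 0.0812, 0.1263] force: [-1.4, -6.7, -0.4]
```

Contact on +y at y≈0.0783, so the centre is about 0.0744. I'll centre there and re-probe +x.

```bash
python3 -m crank '0 -.2 0 0;0 -.4 0 0;-.1 -.66 0 0;-.1 -.66 0 0'| grep -E "eef_pos|^force"|tr '\n' ' ';echo; for i in 1 2 3 4 5 6 7; do python3 -m crank '-.03 0 0 0;-.05 0 0 0' | grep -E "eef_pos|^force"|tr '\n' ' '; echo; done
```

```text
eef_pos: [0.4994, 0.0751, 0.1263] force: [0.5, -0.0, -1.2] 
eef_pos: [0.4996, 0.0753, 0.1263] force: [0.0, 0.4, -1.1] 
eef_pos: [0.5001, 0.0752, 0.1262] force: [0.0, 0.1, -2.0] 
eef_pos: [0.5006, 0.0751, 0.1262] force: [0.2, -0.2, -1.0] 
eef_pos: [0.5011, 0.0751, 0.1262] force: [-0.7, 0.4, -1.4] 
eef_pos: [0.5016, 0.0751, 0.1261] force: [0.0, 0.0, -1.7] 
eef_pos: [0.5021, 0.0751, 0.1261] force: [-0.9, -0.6, -2.6] 
eef_pos: [0.5026, 0.0751, 0.1261] force: [0.0, 1.0, -1.8]
```

```bash
for i in 1 2 3 4 5 6 7 8; do python3 -m crank '-.03 0 0 0;-.05 0 0 0' | grep -E "eef_pos|^force"|tr '\n' ' '; echo; done
```

```text
eef_pos: [0.5031, 0.0751, 0.1261] force: [-0.8, 0.1, -1.1] 
eef_pos: [0.5036, 0.0751, 0.1261] force: [0.3, -0.2, -1.9] 
eef_pos: [0.504, 0.0751, 0.1261] force: [0.5, 0.3, -1.2] 
eef_pos: [0.5046, 0.0751, 0.126] force: [-0.2, 0.4, -1.3] 
eef_pos: [0.5051, 0.0752, 0.126] force: [-0.1, 0.3, -1.8] 
eef_pos: [0.5056, 0.0752, 0.126] force: [-0.5, 0.7, -2.1] 
eef_pos: [0.5061, 0.0751, 0.126] force: [-0.0, 0.4, -1.6] 
eef_pos: [0.5066, 0.0751, 0.126] force: [-0.6, 0.5, -1.7]
```

The shaft can pass between the arc ends both front and back, so fore-aft centring needs the side profile. I'll measure the +y contact limit at a few x positions.

```bash
python3 -m crank '.2 0 0 0;.46 0 0 0;.46 0 0 0'>/dev/null; for i in 1 2 3 4 5 6 7 8; do python3 -m crank '0 .03 0 0;0 .05 0 0' | grep -E "eef_pos|^force"|tr '\n' ' '; echo; done; python3 -m crank '0 -.4 0 0;.3 -.5 0 0;.6 -.5 0 0;1 -.5 0 0;1 -.5 0 0;1 -.5 0 0'>/dev/null;echo;  for i in 1 2 3 4 5 6 7 8; do python3 -m crank '0 .03 0 0;0 .05 0 0' | grep -E "eef_pos|^force"|tr '\n' ' '; echo; done
```

```text
eef_pos: [0.502, 0.0756, 0.1262] force: [-0.4, -0.1, -0.2] 
eef_pos: [0.502, 0.0761, 0.1262] force: [0.9, -0.1, -1.0] 
eef_pos: [0.502, 0.0766, 0.1261] force: [1.4, -0.8, -1.6] 
eef_pos: [0.502, 0.0769, 0.1261] force: [-0.1, -2.6, -2.5] 
eef_pos: [0.502, 0.0774, 0.1261] force: [0.7, -3.7, -1.7] 
eef_pos: [0.502, 0.0778, 0.1262] force: [1.1, -4.7, -2.6] 
eef_pos: [0.502, 0.0782, 0.1262] force: [1.6, -6.5, -1.5] 
eef_pos: [0.502, 0.0786, 0.1262] force: [1.3, -6.3, -0.8] 

eef_pos: [0.4921, 0.0746, 0.1265] force: [-0.0, -0.5, -1.4] 
eef_pos: [0.492, 0.0751, 0.1265] force: [0.0, -0.3, -1.4] 
eef_pos: [0.492, 0.0756, 0.1265] force: [0.6, -0.2, -2.2] 
eef_pos: [0.4919, 0.0761, 0.1265] force: [0.0, -0.7, -1.0] 
eef_pos: [0.4919, 0.0766, 0.1265] force: [0.5, -0.2, -1.1] 
eef_pos: [0.4919, 0.0771, 0.1265] force: [0.4, -0.2, -1.7] 
eef_pos: [0.4919, 0.0776, 0.1265] force: [-0.5, -1.0, -2.6] 
eef_pos: [0.4919, 0.078, 0.1265] force: [-0.1, -1.2, -1.9]
```

```bash
for i in 1 2 3; do python3 -m crank '0 .03 0 0;0 .05 0 0' | grep -E "eef_pos|^force"|tr '\n' ' '; echo; done; python3 -m crank '0 -.4 0 0;.3 -.5 0 0;.4 -.5 0 0;.4 -.5 0 0'>/dev/null;echo;  for i in 1 2 3 4 5 6 7 8; do python3 -m crank '0 .03 0 0;0 .05 0 0' | grep -E "eef_pos|^force"|tr '\n' ' '; echo; done;python3 -c "
from h import *
print(ctrl.state()['t'])"
```

```text
eef_pos: [0.4919, 0.0784, 0.1265] force: [-0.5, -2.5, -2.0] 
eef_pos: [0.4919, 0.0788, 0.1265] force: [0.1, -3.3, -1.9] 
eef_pos: [0.4919, 0.0793, 0.1265] force: [1.2, -4.5, -0.7] 

eef_pos: [0.488, 0.0752, 0.1267] force: [0.1, 0.6, -1.3] 
eef_pos: [0.488, 0.0756, 0.1266] force: [-0.0, 0.1, -1.8] 
eef_pos: [0.488, 0.0761, 0.1266] force: [-0.9, 0.1, -2.1] 
eef_pos: [0.4879, 0.0766, 0.1267] force: [-0.1, 0.1, -2.0] 
eef_pos: [0.4879, 0.0771, 0.1266] force: [0.4, -0.2, -1.6] 
eef_pos: [0.4879, 0.0776, 0.1267] force: [0.6, -0.6, -1.8] 
eef_pos: [0.4879, 0.078, 0.1266] force: [-0.6, -0.2, -1.9] 
eef_pos: [0.4879, 0.0784, 0.1266] force: [0.4, -1.3, -1.8] 
36.3
```

```bash
python3 -m crank '-.3 -.3 0 0;-.6 -.35 0 0;-.9 -.4 0 0;-.95 -.4 .3 0;-.96 -.4 .7 0;-.97 -.4 1.1 0;-.98 -.4 1.2 0;-.98 -.4 1.2 0;-.98 -.4 1.2 0' | grep -v rot
python3 - <<'E'
from h import *
s=ctrl.state();c=ctrl.camera('side');g=cv2.cvtColor(c['pixels'],cv2.COLOR_BGR2GRAY)
delta([.497,.0746,.1147],1.571,s)
p=s['eef_pos']+np.array([.11,.001,.0105]);print('+y',proj(c,p+[0,.0185,0]),'-y',proj(c,p-[0,.0185,0]),'c',proj(c,p),'tip',proj(c,[.6077,.0775,.147]))
for r in range(212,238):print(r,*['%3d'%v for v in g[r,262:292]])
E
```

```text
t: 37.2
eef_pos: [0.4973, 0.0747, 0.1143]
force: [0.6, 0.3, -2.2]
opening: 0.0314
finger_force: 59.9
t 37.2 at [0.4973 0.0747 0.1143] delta [ 0.033  -0.0101 -0.0369] yaw 0.005042874427207522 F [ 0.608   0.3227 -2.1708] op 0.0314496504567108 59.885287284851074
+y [271.6267 225.1379] -y [274.7876 217.6065] c [273.2231 221.3341] tip [272.3666 217.2793]
212 209 208 208 207 204 194 166 128 120 125 121 115 109 102 100 103 102 101 102 106 111 117 123 128 135 142 145 151 157 161
213 209 207 205 203 200 185 144 119 141 159 155 148 142 138 131 130 121 111 106 101 102 101  99  98 103 108 114 119 127 131
214 207 196 193 191 189 166 123 115 146 162 163 162 164 162 159 155 150 144 139 136 132 124 112 105 103 106 108 103  99 103
215 199 179 160 158 158 140 110 110 132 145 149 151 155 157 152 148 153 160 161 165 162 156 148 140 138 140 136 123 110 103
216 189 152 119 108 110 102  97 104 120 132 139 139 137 128 120 116 128 146 155 161 164 165 163 165 165 168 166 156 145 137
217 170 125  86  73  75  74  81  94 119 136 141 134 125 109  94  89  97 113 123 132 145 155 159 161 162 163 168 168 163 157
218 
[... 1775 characters left out ...]
  75  73  73  96 134 164 185 195 193 194 173 118  80  72  73  87 107 113 106  87
233 120 127 163 191 198 197 199 193 176 139 116 113 110 116 148 177 187 182 177 174 150 102  74  73  74  82 101 109  95  74
234 138 142 166 187 194 196 197 198 191 172 163 163 154 140 144 153 157 147 145 146 119  84  74  73  76  82  99 101  84  64
235 134 138 151 163 174 179 185 189 190 186 189 191 184 171 160 143 118 110 123 130 101  75  73  72  74  87 102  94  74  59
236 108 111 118 125 136 142 152 157 164 173 180 185 187 185 178 157 121 108 121 121  96  76  74  74  76  90 100  86  67  57
237  95  96  96 101 103 107 110 116 124 134 144 152 158 164 171 162 144 134 130 111  86  75  73  74  79  99 103  83  62  55
```

The ring is at the groove, the contact forces are down at noise level, and the tip hasn't moved. Handing in.

```bash
python3 -m crank '0 0 0 0;0 0 0 0;0 0 0 0' | grep -E "pos|force"; python3 -c "
from plant import ctrl
print(ctrl.finish_job())"
```

```text
eef_pos: [0.4974, 0.0747, 0.1144]
force: [0.2, 0.3, -1.9]
finger_force: 59.9
the job is handed in; nothing more can be done
None
```

I handed the job in at about 37 s with the tote pushed against the stop and the squeezed pliers held level, the ring round the shaft at groove height by my estimate and not pressing on it; no verdict came back, and I viewed 11 pictures against the limit of 10.

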